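# Change over the extruder die: eject the worn one, bring out the spare

### The arm

A 6-joint arm with a two-finger parallel gripper is mounted at the origin on the work surface. World frame = base frame: x ahead of the robot, y to its left, z up, the work surface at z = 0. Lengths are in m, angles in rad, forces in N, time in s.
With the tool pointing down it reaches from about 0.375 to 0.9 m from the base axis. Payload 3.1 kg.
Tool frame: the origin (TCP) lies at the very end of the fingers, on their centre line; the grasp point (between the pads) lies 19 mm behind it (tcp_to_grasp is the distance from the TCP to the grasp point, in m); z points along the fingers, y is the direction in which the jaws open and shut (so a half turn about z gives the same grasp; the last joint's range is limited). The gripper opens to 85 mm and grips with 20 to 120 N. Pads are 22 mm wide; open, the fingers measure 114 mm over their backs; the gripper's body (76 mm by 85 mm) begins 54 mm behind the grasp point. The pads swing forward as they close: fully open they stand 13 mm farther back than shut.
Start: joints at [1.145, 0.527, 1.433, -0, 1.181, -0.178], TCP at [0.153, 0.606, 0.205] pointing down, gripper open.
Joint ranges: [-3.08, 3.08], [-0.75, 2.2], [0.22, 2.44], [-1.43, 4.57], [0, 2.65], [-2.85, 2.85]. Speed limits (rad/s): [2.79, 2.79, 3.14, 3.14, 3.14, 3.14].

### API

Orientations are given as a unit quaternion [x, y, z, w].
In Python, from station import sense, snapshot, camera_info, sign_off, tcp_to_grasp gives the robot as it stands.
- The arm moves only by the shell command python3 -m inch 'ROWS' [FORCE]. ROWS is JSON, a list of rows, each a list of 3 entries, a list of its own where there are three numbers: the closure, from -1 (fully open) to 1 (shut), so that 0 is half open, then the shift along the tool's x, y, z normalised to -1 to 1, where 1 is 10 cm, then the turn, a rotation vector about the tool's x, y, z normalised to -1 to 1, where 1 is 360 degrees. In form: [[jaw, [dx, dy, dz], [ax, ay, az]], ...]. A call has 1 to 20 rows; each row is the pose to reach, as a shift and turn from the pose commanded when the call began, along the tool's axes at that moment, turning the shorter way round; what a row does not reach only later rows make up. A row lasts 1/10 s, in which the tool goes at most 50 mm and 8.59 degrees, less where a joint would pass 70% of its speed; a pose out of reach is approached as far as the arm can. A call with a number of a shift or a turn outside -1 to 1 is refused whole. A call with a gripper value outside its range is refused whole. The fingers move at their own pace and stop on an object; FORCE is the grip in N (left out, the last holds). Time passes only in rows, so rows that repeat a pose let the fingers close. It gives the time, the measured TCP pose, the force and the opening at its end, in the units of the state.
- sense(): the state, without advancing time (a new reading comes with each control period).
- snapshot(name): name is "side" or "top"; returns (picture, depth): 400x640x3 uint8, blue, green, red; 400x640 float32, m along the optical axis (not along the pixel's ray), 0 where there is no reading.
- camera_info(name): a dict with "K" (3x3 intrinsics, pixels), "origin" and "orientation" of the camera in the world. Camera axes: x right, y down, z forward; pixel columns grow to the right and rows downward; lengths in m; the calibration is good to about 2 mm. A picture is of the moment at which its call begins. camera_info takes no time and is no camera call.
- sign_off(): hands the job in, once; it reports no verdict.
The state is a dict: "t": time; "q": joint angles; "qd": joint speeds; "tau": joint torques, N m; "tcp_pos": TCP position; "tool_rot": TCP orientation; "force": force on the tool from outside, world axes, zero at the start; "ft_torque": the same for the moment, N m; "finger_gap": opening from 0.0 (shut) to 1.0 (fully open).
Only numpy, scipy, OpenCV 4.12 (cv2) and the standard library are available. Lean on these libraries where they do the work, as an engineer would, in place of code of your own. Each camera call takes 0.05 s, during which the arm holds its last target.

### The job

Change over the die of the clay extruder: first press the ejector slide of the die holder all the way, so that the worn die is pushed out into the catch tray, and let the slide spring back. Then lift the cover flap of the die box, draw out the spare die (the plate with the narrow grip tab; leave the blank plate in its slot) and finish while holding it, upright and still, over the middle of the emptied seat in the holder, its lower edge roughly 15 cm above the bench. Leave everything else on the bench alone.

Things in the scene. Friction and masses are not known exactly. Their poses are not given: they have to be found in the camera images.
- holder: Die holder, fixed: low grey metal fixture 182 mm long (own x), 74 mm wide (y). Origin on the bench, amid. From -x: a channel (x -87 to 15 mm, floor 20 mm up, side walls and lips up to 37 mm) with the ejector slide and the worn die, then the lower catch tray. Stands left or right of the robot's middle line, the die box on the other side.
- catch_tray (a point): Centre of the holder's catch tray floor, 54 mm in +x of the holder's origin, 8 mm above the bench; axes as the holder. Inside the tray is 76 mm long (x), 66 mm wide (y), its rims are 22 mm above the bench. The ejected die drops 12 mm into it.
- seat (a point): Middle of the place where the worn die lies in the holder at the start: on the channel floor, 15 mm in -x of the holder's origin, 20 mm above the bench; axes as the holder.
- tab (a point): Top middle of the ejector slide's upright push tab: dark steel, 8 mm thick (x), 24 mm wide (y), top 73.5 mm above the bench, 56 mm in -x of the holder's origin at rest; axes as the holder. Push its -x face towards +x (free room behind it above 37 mm height) or grip it across its width. Moves with the slide.
- ejector (a joint): Travel of the ejector slide (m) along the holder's +x: 0 at rest, 0.060 fully pressed. A spring returns it when let go: 1.6 N at rest, 6.4 N fully pressed. The slide meets the worn die after a few mm; the die is wholly off the channel and down in the tray only near full travel.
- worn_die: Worn die: square aluminium plate 50 x 50 x 10 mm with a 22 mm square hole, lying flat in the holder's channel, held under two lips. Origin: centre of its underside (own z is its thickness). Loose, about 60 g.
- die_box: Die box, fixed: plywood, 120 mm (own x) by 200 mm (y), 90 mm high, walls 8 mm, inner floor 8 mm above the bench. Origin on the bench under its middle. A cover flap closes it, hinged on its +x (far) rim. Inside two plates stand on edge, lengthwise along x, in slots 18 mm deep centred at x = -10, y = +33 and -33 mm; which plate is where varies.
- flap (a joint): Opening angle of the cover flap (rad): 0 closed, 1.9 fully open, past upright. Stiff hinge: it stays where it is left; lifting takes about 3 N at the knob. The flap reaches 124 mm from the hinge to its front (-x) edge, is 204 mm wide and 6 mm thick; closed, its top is 96.5 mm above the bench. It may start slightly ajar.
- flap_knob (a point): Centre of the flap's T knob: round wooden bar 14 mm thick, 30 mm long along the box's y, on an 8 mm stem. Flap closed: 126.5 mm above the bench, 106 mm in -x of the hinge and 36 mm above it, 18 mm from the flap's front edge. Gripped by its two ends it pivots between the fingers, so the hand can stay upright while the flap turns.
- flap_hinge (a point): Middle of the flap's hinge line: 60 mm in +x of the box's origin, 90.5 mm above the bench. The hinge line runs along the box's y; as the flap opens its front edge swings up and over towards +x. This point's own axes turn with the flap.
- spare_die: Spare die, hidden in the box: aluminium plate 10 mm thick (own y), 60 mm long (x), 44 mm high, with a 22 mm square hole, and on top amid a grip tab 28 mm long (x), 10 mm thick, up to 70 mm above its underside. Stands on edge, 1 mm play in its slot; 54 mm free either side of the tab (y). Loose, 55 to 115 g. Origin: centre of its underside, 8 mm above the bench; z up.
- blank_plate: Blank plate in the box's other slot, to be left there: plain aluminium rectangle 60 x 10 x 55 mm high, no tab, no hole, so its top edge is 60 mm long where the spare die's is 28 mm. Origin: centre of its underside. Loose.
- fish_dish: Bystander, to be left alone: flat glazed fish-shaped dish, about 190 x 116 x 12 mm, loose; origin under the body of the fish.
- needle_tool: Bystander, to be left alone: pointed hand tool with wooden handle, 150 mm long, lying between the two stations.
- bowl: Bystander, to be left alone: small fired-clay bowl, 72 mm across, 40 mm high; origin under its centre.
- guide_stick: Bystander, to be left alone: wooden stick 12 x 240 x 10 mm lying on the bench at the robot's left.
- brush: Bystander, to be left alone: brush lying on the bench at the robot's right.
- cup: Bystander, to be left alone: white cup, 76 mm across, 100 mm high.
- rib: Bystander, to be left alone: flat wooden scraper 100 x 55 x 8 mm.
Not all that is in view belongs to the job. Of the things that look like the holder, take the one that is farthest from the robot's base at the start.

How it is judged:
On the way, in this order (a step that is already met when the one before it is completed fails the run):
1. the ejector slide is pressed nearly home and the worn die is pushed off its seat to the catch tray (value of joint ejector above 0.05 m and x of worn_die in the frame of holder above 0.03 m), for 0.05 s.
2. the cover flap is lifted (value of joint flap above 0.9 rad), for 0.1 s.
3. the spare die is held by the fingers and clear of the box (height (world z) of spare_die above 0.1 m and contact force between spare_die and the fingers above 1 N), for 0.2 s.
At the end, for the whole second after the job is handed in: The spare die, touching only the fingers, is still and upright (0.3 rad), its underside 110 to 200 mm up and its centre within 40 mm of the seat seen from above; the worn die rests in the catch tray; the slide is back within 6 mm; the blank plate is within 20 mm of its start (contact force between spare_die and the fingers above 1 N and height (world z) of spare_die between 0.11 and 0.2 m and horizontal distance between spare_die and seat below 0.04 m and angle between spare_die's own z axis and vertical below 0.3 rad and linear speed of spare_die below 0.03 m/s and contact force between spare_die and holder below 0.1 N and contact force between spare_die and die_box below 0.1 N and contact force between spare_die and worn_die below 0.1 N and contact force between spare_die and blank_plate below 0.1 N and x of worn_die in the frame of holder between 0.035 and 0.075 m and z of worn_die in the frame of holder below 0.018 m and y of worn_die in the frame of holder between -0.03 and 0.03 m and linear speed of worn_die below 0.02 m/s and value of joint ejector below 0.006 m and distance of blank_plate from where it was at the start of the episode below 0.02 m); the arm keeps its last pose, push and grip.
It fails at once if a bystander is moved more than 30 mm (distance of any of fish_dish, needle_tool, bowl, guide_stick, brush, cup, rib from where it was at the start of the episode above 0.03 m).
It fails at once if the blank plate is taken out (height (world z) of blank_plate above 0.04 m).
It also fails if it takes over 72 s, if anything falls off the work surface, if the arm or the gripper's body presses on something with over 40 N, if the wrist force passes 120 N, or if a joint passes its speed limit or range.

## Working session

There is one attempt and no reset: what is moved stays moved. The work goes in short steps, Python scripts to look and compute and a shell command to move; the robot and the scene stay as the last step left them, time stands still between calls to the robot, and variables do not carry over. Pictures are saved under pics/ and viewed, and the job is handed in when it is done.

```bash
ls; mkdir -p pics; cat > h.py <<'E'
import numpy as np, cv2
from scipy.spatial.transform import Rotation as R
from station import sense, snapshot, camera_info, tcp_to_grasp
def take(n,f):
    im,d=snapshot(n); cv2.imwrite(f'pics/{f}.png',im); np.save(f'pics/{f}.npy',d); return im,d
def w(n,d,u,v,dep=None):
    c=camera_info(n);K=np.array(c['K']);z=d[int(round(v)),int(round(u))] if dep is None else dep
    p=np.array([(u-K[0,2])/K[0,0]*z,(v-K[1,2])/K[1,1]*z,z])
    return R.from_quat(c['orientation']).apply(p)+np.array(c['origin']) if np.size(c['orientation'])==4 else np.array(c['orientation'])@p+np.array(c['origin'])
def cloud(n,d):
    c=camera_info(n);K=np.array(c['K']);v,u=np.mgrid[:400,:640]
    p=np.stack([(u-K[0,2])/K[0,0]*d,(v-K[1,2])/K[1,1]*d,d],-1).reshape(-1,3)
    q=R.from_quat(c['orientation']) if np.size(c['orientation'])==4 else R.from_matrix(c['orientation'])
    return (q.apply(p)+np.array(c['origin'])).reshape(400,640,3)
E
python3 - <<'E'
from h import *
for n in('side','top'):
    take(n,n+'0'); print(n,camera_info(n))
print(sense(),tcp_to_grasp)
E
```

```text
pics
side {'K': array([[423.69990526,   0.        , 313.72901686],
       [  0.        , 423.69990526, 193.29144309],
       [  0.        ,   0.        ,   1.        ]]), 'origin': array([ 0.4684692 , -1.14836476,  0.90931677]), 'orientation': array([ 0.89017955, -0.02699775,  0.00807187, -0.45473766])}
top {'K': array([[409.49897507,   0.        , 319.82761598],
       [  0.        , 409.49897507, 200.09620614],
       [  0.        ,   0.        ,   1.        ]]), 'origin': array([0.31337478, 0.00736456, 1.18765659]), 'orientation': array([-0.66022331,  0.74354894, -0.08015232,  0.0693957 ])}
{'t': 0.1, 'q': array([ 1.14551196e+00,  5.28381069e-01,  1.43377246e+00,  1.99037685e-05,
        1.18141989e+00, -1.78506572e-01]), 'qd': array([-0.00068332, -0.00040628, -0.00243286,  0.00012719, -0.00020101,
        0.00016302]), 'tau': array([-3.33007665e-04, -4.43308640e+01, -1.78585464e+01, -2.74683671e-04,
        3.90188899e-03,  1.80077086e-05]), 'tcp_pos': array([0.15235247, 0.60542726, 0.20432724]), 'tool_rot': array([ 1.23079736e-01,  9.92396291e-01, -9.42854639e-04, -3.03257563e-04]), 'force': array([ 0.245089  ,  0.3810685 , -0.54978588]), 'ft_torque': array([-0.02408757, -0.02217086,  0.00811349]), 'finger_gap': 0.9977930762092823} 0.0187
```

View pics/top0.png

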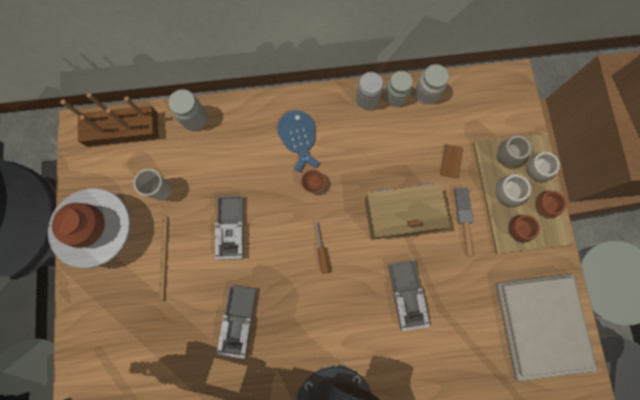

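View pics/side0.png

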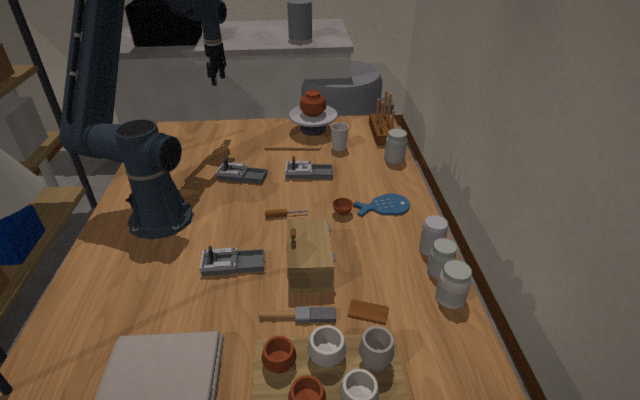

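```bash
python3 - <<'E'
from h import *
d=np.load('pics/top0.npy');C=cloud('top',d)
for n,u,v in [('h1',230,227),('h2',238,322),('h3',409,295),('box',408,212)]:
    p=w('top',d,u,v);print(n,p.round(3),np.hypot(*p[:2]).round(3))
im=cv2.imread('pics/top0.png')
a=cv2.resize(im[185:275,200:260],None,fx=6,fy=6,interpolation=cv2.INTER_CUBIC)
b=cv2.resize(im[170:250,355:465],None,fx=5,fy=5,interpolation=cv2.INTER_CUBIC)
cv2.imwrite('pics/c1.png',a);cv2.imwrite('pics/c2.png',b)
s=cv2.imread('pics/side0.png');cv2.imwrite('pics/c3.png',cv2.resize(s[150:290,190:350],None,fx=5,fy=4.2,interpolation=cv2.INTER_CUBIC))
E
```

```text
h1 [0.512 0.237 0.035] 0.565
h2 [0.25  0.237 0.023] 0.345
h3 [ 0.266 -0.239  0.022] 0.358
box [ 0.485 -0.255  0.104] 0.548
```

View pics/c1.png

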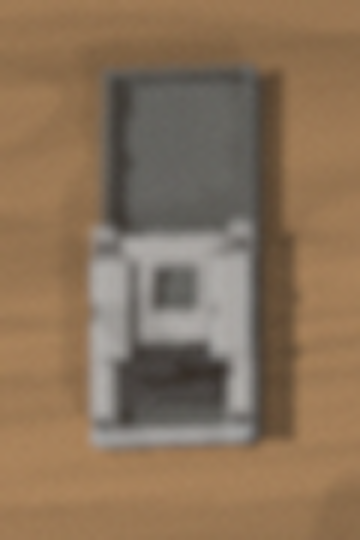

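View pics/c2.png

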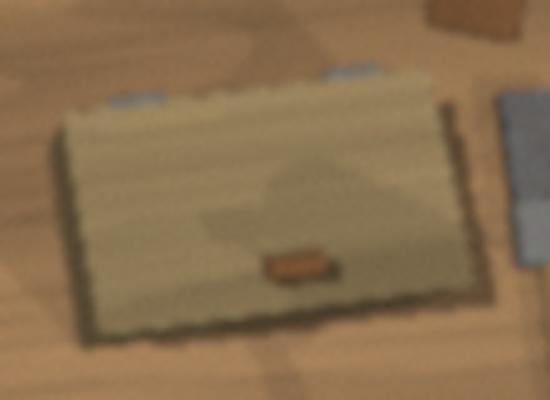

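View pics/c3.png

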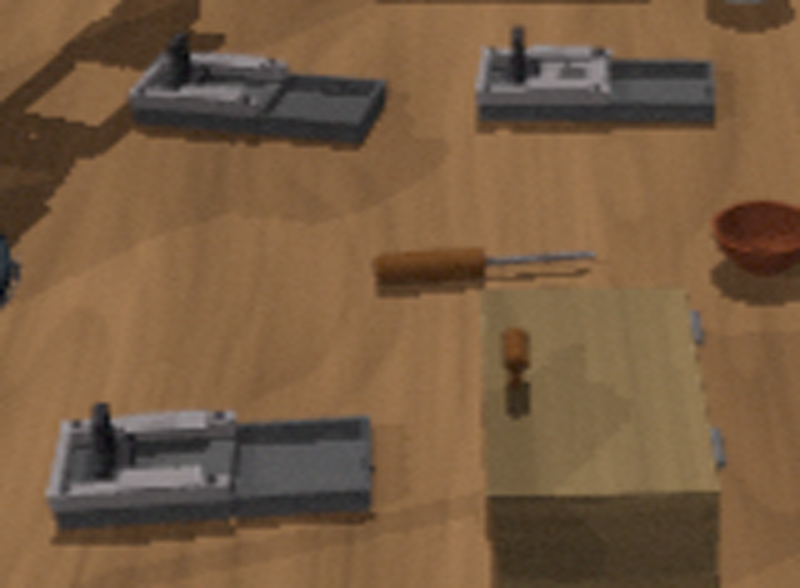

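Candidates that look like the holder, in the top view: (230,227) at 0.565 m, (238,322) at 0.345 m and (409,295) at 0.358 m. The first is farthest and is the only one with a die in its channel. The close crop shows the square hole at about px (229,233). The box is at (408,212) and its knob at (415,223).

```bash
python3 - <<'E'
from h import *
for n in('top','side'):
    C=cloud(n,np.load(f'pics/{n}0.npy'))
    for nm,lo,hi,z0,z1 in [('holder',(.40,.15),(.65,.32),.006,.09),('tab',(.40,.15),(.65,.32),.045,.09),('rims',(.40,.15),(.65,.32),.030,.042),('flap',(.38,-.42),(.62,-.1),.08,.112),('knob',(.38,-.42),(.62,-.1),.116,.16)]:
        m=(C[...,0]>lo[0])&(C[...,0]<hi[0])&(C[...,1]>lo[1])&(C[...,1]<hi[1])&(C[...,2]>z0)&(C[...,2]<z1)
        P=C[m]
        if len(P)<4: print(n,nm,len(P));continue
        r=cv2.minAreaRect((P[:,:2]*1000).astype(np.float32))
        vv,uu=np.nonzero(m)
        print(n,nm,len(P),'c',np.round(r[0],1),'size',np.round(r[1],1),'ang',round(r[2],1),'mean',P.mean(0).round(4),'max',P.max(0).round(3),'px',uu.min(),uu.max(),vv.min(),vv.max())
        if nm=='flap':
            A=np.c_[P[:,:2],np.ones(len(P))];s=np.linalg.lstsq(A,P[:,2],rcond=None)[0];print('plane',s.round(3))
E
```

```text
top holder 1723 c [524.3 239.5] size [236.5 165.4] ang 3.3 mean [0.5112 0.2427 0.024 ] max [0.644 0.319 0.079] px 203 264 184 266
top tab 41 c [454.7 246.6] size [22.3  7.7] ang 86.8 mean [0.4542 0.2455 0.0687] max [0.459 0.258 0.079] px 221 231 245 248
top rims 639 c [475.  245.9] size [ 74.8 102.3] ang 85.7 mean [0.4747 0.2455 0.035 ] max [0.528 0.286 0.042] px 215 241 223 259
top flap 3356 c [ 494.4 -255.8] size [130.1 204.4] ang 0.8 mean [ 0.4919 -0.2546  0.1008] max [ 0.56  -0.153  0.112] px 367 449 183 237
plane [-0.053 -0.002  0.127]
top knob 68 c [ 449.2 -256.3] size [13.7 29.6] ang 1.1 mean [ 0.4488 -0.2552  0.1381] max [ 0.456 -0.241  0.144] px 407 419 220 226
side holder 722 c [520.5 237.3] size [ 87.6 189.4] ang 85.7 mean [0.5104 0.2329 0.0231] max [0.615 0.282 0.075] px 285 334 156 178
side tab 26 c [457.3 240.9] size [27.8  7.7] ang 85.1 mean [0.4575 0.2395 0.0623] max [0.462 0.255 0.075] px 292 294 156 165
side rims 185 c [476.2 242.1] size [ 81.3 100.6] ang 86.5 mean [0.4753 0.2371 0.0343] max [0.528 0.282 0.042] px 285 311 161 172
side flap 2334 c [ 496.3 -259.6] size [130.  207.4] ang 0.0 mean [ 0.4948 -0.2762  0.0986] max [ 0.561 -0.156  0.111] px 286 334 219 273
plane [-0.051  0.02   0.129]
side knob 54 c [ 451.  -260.6] size [13.9 34.5] ang 0.2 mean [ 0.4508 -0.2634  0.1356] max [ 0.458 -0.243  0.142] px 290 295 228 238
```

```bash
cat >> h.py <<'E'
def plan(p,yaw=None):
    """p: world TCP target; yaw: world angle (deg) of tool y (mod 180), tool down"""
    s=sense();q=R.from_quat(s['tool_rot']);d=q.inv().apply(np.array(p)-s['tcp_pos'])*10
    t=np.zeros(3)
    if yaw is not None:
        y=np.radians(yaw);best=None
        for a in(y,y+np.pi):
            Y=np.array([np.cos(a),np.sin(a),0]);Z=np.array([0,0,-1.]);X=np.cross(Y,Z)
            r=(q.inv()*R.from_matrix(np.c_[X,Y,Z])).as_rotvec()/(2*np.pi)
            if best is None or np.linalg.norm(r)<np.linalg.norm(best):best=r
        t=best
    print('tcp',s['tcp_pos'].round(4),'gap',round(s['finger_gap'],3),'F',s['force'].round(1),'t',s['t'])
    print('shift',d.round(3),'turn',t.round(4))
E
python3 -c "
from h import *
plan([.455,.246,.15],85.8)"
```

```text
tcp [0.1524 0.6054 0.2043] gap 0.998 F [ 0.2  0.4 -0.5] t 0.1
shift [-3.813 -2.745  0.547] turn [-0.0003 -0.0001 -0.0276]
```

```bash
for i in 1 2 3; do python3 -m inch '[[-1,[-0.48,-0.34,0],[0,0,0]],[-1,[-0.95,-0.69,0],[0,0,0]],[-1,[-0.95,-0.69,0],[0,0,0]],[-1,[-0.95,-0.69,0],[0,0,0]]]' | tail -c 400; done; python3 -c "
from h import *
plan([.455,.246,.15],85.8)"
```

```text
t: 0.5
tcp_pos: [0.2292, 0.5137, 0.2048]
tool_rot: [0.125, 0.992, -0.001, -0.0]
force: [-0.6, 0.6, -0.2]
finger_gap: 0.997
t: 0.9
tcp_pos: [0.3043, 0.425, 0.2051]
tool_rot: [0.125, 0.992, -0.0, -0.0]
force: [-0.7, -0.8, 0.5]
finger_gap: 0.999
t: 1.3
tcp_pos: [0.3796, 0.3357, 0.2052]
tool_rot: [0.124, 0.992, 0.0, 0.0]
force: [-0.2, 0.6, -0.2]
finger_gap: 1.002
tcp [0.3796 0.3357 0.2052] gap 1.002 F [-0.2  0.6 -0.2] t 1.3
shift [-0.952 -0.684  0.551] turn [ 0.0001  0.     -0.028 ]
```

```bash
python3 -m inch '[[-1,[-0.48,-0.34,0],[0,0,-0.014]],[-1,[-0.95,-0.69,0.3],[0,0,-0.028]],[-1,[-0.95,-0.69,0.55],[0,0,-0.028]],[-1,[-0.95,-0.69,0.55],[0,0,-0.028]],[-1,[-0.95,-0.69,0.55],[0,0,-0.028]],[-1,[-0.95,-0.69,0.55],[0,0,-0.028]]]'; python3 -c "
from h import *
plan([.455,.246,.043],85.8);take('top','t1');s,_=take('side','s1')
cv2.imwrite('pics/s1c.png',cv2.resize(s[60:200,240:380],None,fx=4,fy=4))"
```

```text
t: 1.9
tcp_pos: [0.4532, 0.2476, 0.151]
tool_rot: [0.034, 0.999, 0.001, 0.0]
force: [0.0, -0.0, 0.2]
finger_gap: 1.003
tcp [0.4532 0.2476 0.151 ] gap 1.003 F [ 0.  -0.   0.2] t 1.9
shift [-0.018 -0.016  1.08 ] turn [0.0002 0.0001 0.0007]
```

View pics/s1c.png

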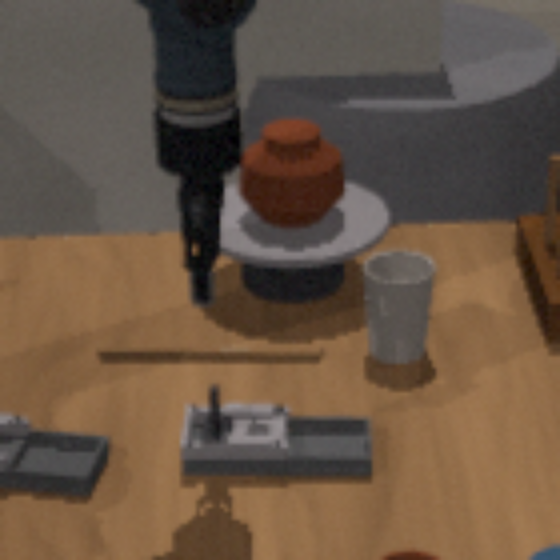

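View pics/t1.png

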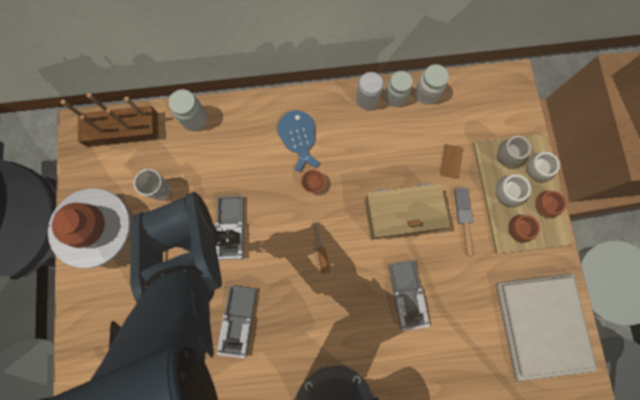

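The gripper stands above the tab: the fingertips are at (290,135) in the side view and the tab at (293,160). I'll descend and grip the tab across its width.

```bash
python3 -m inch '[[-1,[-0.02,-0.01,0.4],[0,0,0]],[-1,[-0.02,-0.01,0.7],[0,0,0]],[-1,[-0.02,-0.01,0.9],[0,0,0]],[-1,[-0.02,-0.01,1],[0,0,0]],[-1,[-0.02,-0.01,1],[0,0,0]]]'; python3 -m inch '[[1,[0,0,0.07],[0,0,0]],[1,[0,0,0.07],[0,0,0]],[1,[0,0,0.07],[0,0,0]],[1,[0,0,0.07],[0,0,0]],[1,[0,0,0.07],[0,0,0]],[1,[0,0,0.07],[0,0,0]],[1,[0,0,0.07],[0,0,0]],[1,[0,0,0.07],[0,0,0]]]' 40; python3 -c "
from h import *
plan([.455,.246,.043],85.8);s,_=take('side','s2')
cv2.imwrite('pics/s2c.png',cv2.resize(s[100:200,240:380],None,fx=5,fy=5))"
```

```text
t: 2.5
tcp_pos: [0.455, 0.245, 0.0498]
tool_rot: [0.035, 0.999, -0.0, -0.001]
force: [-0.7, 0.3, -0.0]
finger_gap: 0.994
t: 3.3
tcp_pos: [0.4567, 0.246, 0.0443]
tool_rot: [0.036, 0.999, 0.001, 0.001]
force: [-0.4, 5.2, 4.1]
finger_gap: 0.24
tcp [0.4567 0.246  0.0443] gap 0.24 F [-0.4  5.2  4.1] t 3.3
shift [ 0.017 -0.001  0.013] turn [0.0005 0.0004 0.0002]
```

View pics/s2c.png

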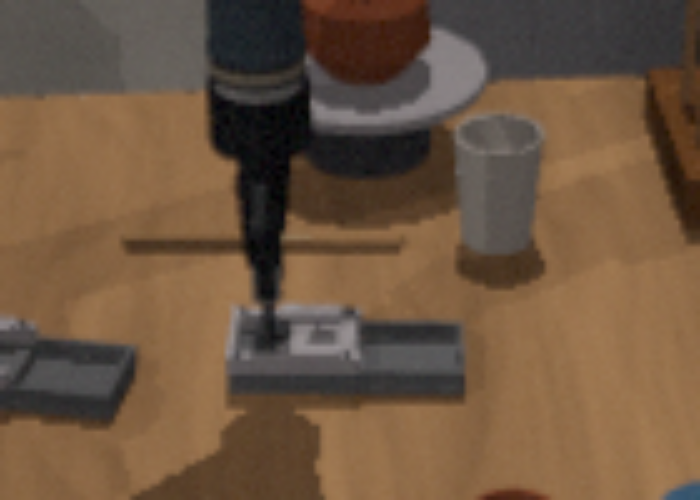

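The tab is gripped (gap 0.24, roughly its 24 mm width) with the fingers on it at (294,165). Now I'll press the slide.

```bash
python3 -m inch '[[1,[-0.08,0,-0.01],[0,0,0]],[1,[-0.16,0,-0.01],[0,0,0]],[1,[-0.24,0,-0.01],[0,0,0]],[1,[-0.32,0,-0.01],[0,0,0]],[1,[-0.4,0,-0.01],[0,0,0]],[1,[-0.48,0,-0.01],[0,0,0]],[1,[-0.54,0,-0.01],[0,0,0]],[1,[-0.58,0,-0.01],[0,0,0]],[1,[-0.61,0,-0.01],[0,0,0]],[1,[-0.61,0,-0.01],[0,0,0]],[1,[-0.61,0,-0.01],[0,0,0]],[1,[-0.61,0,-0.01],[0,0,0]]]'; python3 -c "
from h import *
plan([.455,.246,.043],85.8);s,_=take('side','s3')
cv2.imwrite('pics/s3c.png',cv2.resize(s[100:200,240:380],None,fx=5,fy=5))"
```

```text
t: 4.55
tcp_pos: [0.5131, 0.2415, 0.0444]
tool_rot: [0.036, 0.999, 0.001, -0.003]
force: [-5.7, 5.5, 3.1]
finger_gap: 0.241
tcp [0.5131 0.2415 0.0444] gap 0.241 F [-5.7  5.5  3.1] t 4.55
shift [0.583 0.003 0.017] turn [ 0.0002 -0.001   0.0002]
```

View pics/s3c.png

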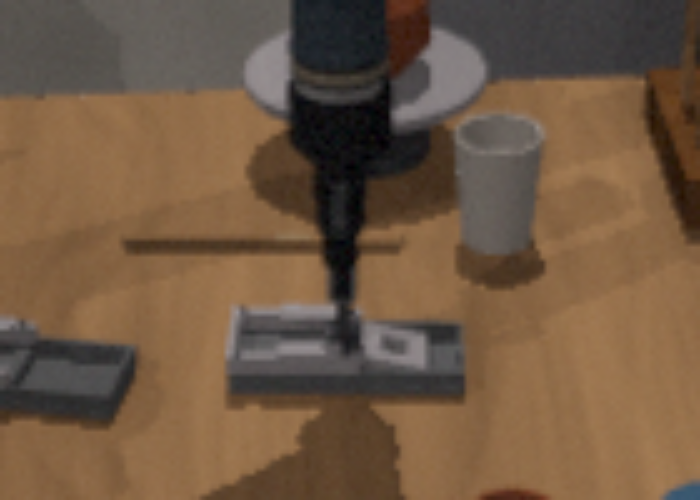

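The slide has gone about 57 mm and the die has moved to about px (319,169). I'll push on to the stop so that it drops fully.

```bash
python3 -m inch '[[1,[-0.03,0,0],[0,0,0]],[1,[-0.06,0,0],[0,0,0]],[1,[-0.08,0,0],[0,0,0]],[1,[-0.08,0,0],[0,0,0]],[1,[-0.08,0,0],[0,0,0]]]'; python3 -c "
from h import *
plan([.455,.246,.043],85.8);s,_=take('side','s4')
cv2.imwrite('pics/s4c.png',cv2.resize(s[145:185,275:345],None,fx=9,fy=9,interpolation=2))
C=cloud('side',_)
yaw=np.radians(-4.2);o=np.array([.511,.242])
P=C.reshape(-1,3);L=(P[:,:2]-o)@np.array([[np.cos(yaw),-np.sin(yaw)],[np.sin(yaw),np.cos(yaw)]])
m=(abs(L[:,1])<.02)&(L[:,0]>.015)&(L[:,0]<.09)&(P[:,2]<.06)
for a in np.arange(.015,.09,.006):
    k=m&(L[:,0]>=a)&(L[:,0]<a+.006); print(round(a,3),k.sum(),np.median(P[k,2]).round(4) if k.any() else '')
"
```

```text
t: 5.1
tcp_pos: [0.5164, 0.2412, 0.0442]
tool_rot: [0.036, 0.999, 0.0, -0.008]
force: [-12.2, 7.8, 8.6]
finger_gap: 0.243
tcp [0.5164 0.2412 0.0442] gap 0.243 F [-12.2   7.8   8.6] t 5.1
shift [0.616 0.004 0.021] turn [ 0.0001 -0.0024  0.0001]
0.015 11 0.0281
0.021 11 0.018
0.027 5 0.0186
0.033 11 0.0154
0.039 5 0.0178
0.045 11 0.0144
0.051 5 0.0167
0.057 12 0.0184
0.063 6 0.0179
0.069 9 0.007
0.075 4 0.0089
0.081 10 0.0068
0.087 5 0.0077
```

View pics/s4c.png

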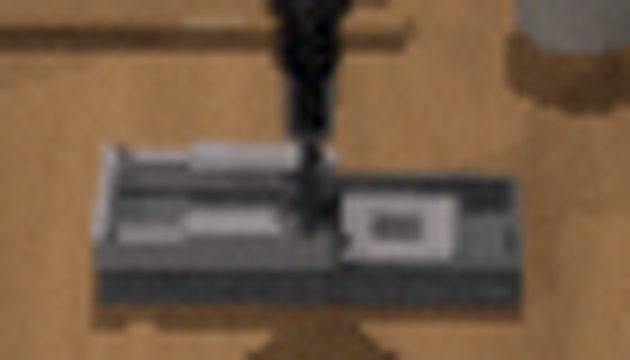

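The die top is now 18 mm up (8 mm floor + 10 mm plate), so it lies flat in the tray. I'll guide the slide back, then release.

```bash
python3 -m inch '[[1,[0.1,0,0],[0,0,0]],[1,[0.2,0,0],[0,0,0]],[1,[0.3,0,0],[0,0,0]],[1,[0.4,0,0],[0,0,0]],[1,[0.5,0,0],[0,0,0]],[1,[0.6,0,0],[0,0,0]],[1,[0.66,0,0],[0,0,0]],[1,[0.66,0,0],[0,0,0]],[-1,[0.66,0,0],[0,0,0]],[-1,[0.66,0,0],[0,0,0]],[-1,[0.66,0,0],[0,0,0]],[-1,[0.66,0,0],[0,0,0]],[-1,[0.66,0,0],[0,0,0]],[-1,[0.66,0,-0.3],[0,0,0]],[-1,[0.66,0,-0.7],[0,0,0]],[-1,[0.66,0,-1],[0,0,0]],[-1,[0.66,0,-1],[0,0,0]]]'; python3 -m inch '[[-1,[0,0,-0.4],[0,0,0]],[-1,[0,-0.4,-0.6],[0,0,0]],[-1,[0,-0.8,-0.6],[0,0,0]],[-1,[0,-1,-0.6],[0,0,0]],[-1,[0,-1,-0.6],[0,0,0]]]';python3 -c "
from h import *
plan([.450,-.257,.2],90);s,_=take('side','s5')
cv2.imwrite('pics/s5c.png',cv2.resize(s[145:185,275:345],None,fx=9,fy=9,interpolation=2))"
```

```text
t: 6.85
tcp_pos: [0.4618, 0.245, 0.1482]
tool_rot: [0.035, 0.999, 0.001, 0.004]
force: [0.7, 0.3, -0.8]
finger_gap: 0.998
t: 7.35
tcp_pos: [0.4507, 0.1423, 0.2036]
tool_rot: [0.037, 0.999, -0.0, -0.001]
force: [0.0, -0.6, -0.9]
finger_gap: 1.0
tcp [0.4507 0.1423 0.2036] gap 1.0 F [ 0.  -0.6 -0.9] t 7.35
shift [-0.29  -3.983  0.039] turn [-0.0001 -0.0003 -0.0119]
```

View pics/s5c.png

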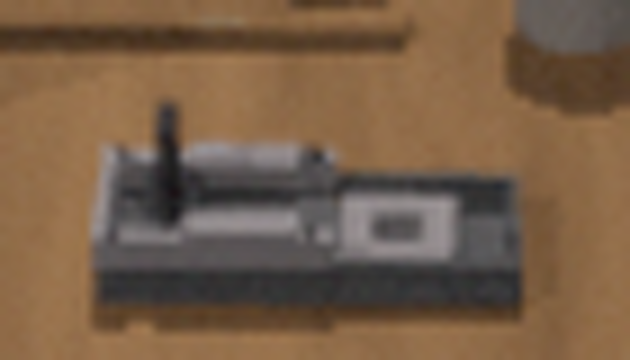

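The slide is back at rest (tab at (293,160)) and the die lies in the tray at about (319,170). Next is the knob.

```bash
for i in 1 2 3; do python3 -m inch '[[-1,[-0.03,-0.4,0],[0,0,0]],[-1,[-0.07,-0.8,0],[0,0,0]],[-1,[-0.07,-1,0],[0,0,0]],[-1,[-0.07,-1,0],[0,0,0]]]' >/dev/null; done; python3 -c "
from h import *
plan([.450,-.257,.2],90.8)
import os
# refine edges of flap from first images
C=cloud('top',np.load('pics/top0.npy'))
m=(C[...,0]>.38)&(C[...,0]<.62)&(C[...,1]>-.42)&(C[...,1]<-.1)&(C[...,2]>.085)&(C[...,2]<.112)
P=C[m];
for sx in(0,1):
    e=[]
    for y in np.arange(-.345,-.165,.006):
        k=P[(P[:,1]>=y)&(P[:,1]<y+.006)]; e.append((y+.003,k[:,0].max() if sx else k[:,0].min()))
    e=np.array(e);print(np.polyfit(e[:,0]+.257,e[:,1],1).round(4))
"
```

```text
tcp [ 0.4523 -0.1567  0.2039] gap 0.996 F [-0.4  1.4 -0.4] t 8.6
shift [-0.05  -1.002  0.039] turn [ 0.      0.0001 -0.0138]
[-0.0131  0.4302]
[-0.0128  0.5545]
```

```bash
python3 -m inch '[[-1,[-0.05,-0.4,0.04],[0,0,0]],[-1,[-0.05,-0.8,0.04],[0,0,-0.014]],[-1,[-0.05,-1,0.04],[0,0,-0.014]],[-1,[-0.05,-1,0.04],[0,0,-0.014]],[-1,[-0.05,-1,0.04],[0,0,-0.014]]]';  python3 -c "
from h import *
plan([.450,-.257,.117],90.8);s,_=take('side','s6')
cv2.imwrite('pics/s6c.png',cv2.resize(s[140:300,230:400],None,fx=4,fy=3.5))"
```

```text
t: 9.1
tcp_pos: [0.4492, -0.2538, 0.1997]
tool_rot: [-0.009, 1.0, 0.001, -0.001]
force: [0.1, 0.8, 0.6]
finger_gap: 0.998
tcp [ 0.4492 -0.2538  0.1997] gap 0.998 F [0.1 0.8 0.6] t 9.1
shift [-0.008 -0.035  0.827] turn [ 0.0004 -0.0002  0.0006]
```

View pics/s6c.png

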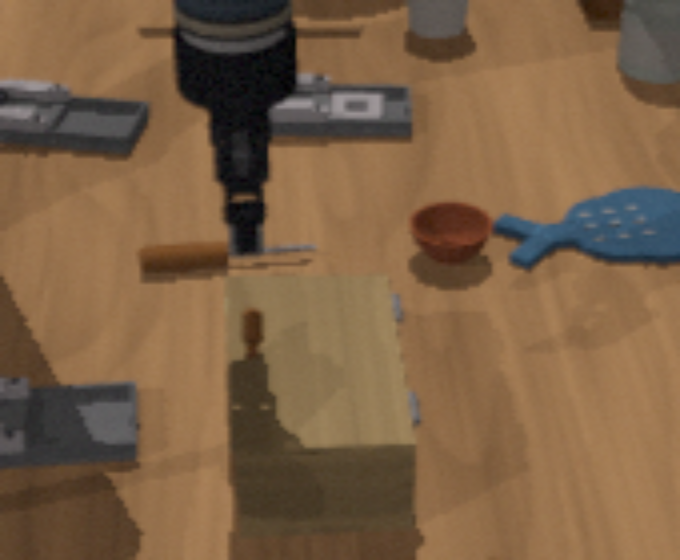

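The fingers hover over the knob, which is at about px (293,233) in the side view, with their tips at (291,209). I'll descend and grip.

```bash
python3 -m inch '[[-1,[-0.01,-0.03,0.3],[0,0,0]],[-1,[-0.01,-0.03,0.6],[0,0,0]],[-1,[-0.01,-0.03,0.82],[0,0,0]],[-1,[-0.01,-0.03,0.82],[0,0,0]],[1,[-0.01,-0.03,0.82],[0,0,0]],[1,[-0.01,-0.03,0.82],[0,0,0]],[1,[-0.01,-0.03,0.82],[0,0,0]],[1,[-0.01,-0.03,0.82],[0,0,0]],[1,[-0.01,-0.03,0.82],[0,0,0]],[1,[-0.01,-0.03,0.82],[0,0,0]]]' 30;  python3 -c "
from h import *
plan([.450,-.257,.117],90.8)
c0=np.array([.450,.1355]);h=np.array([.5545,.0905]);v=c0-h;print(np.hypot(*v))
for a in np.arange(0,1.85,.1):
    # opening: front up -> rotate clockwise in x-z
    r=np.array([v[0]*np.cos(a)+v[1]*np.sin(a),-v[0]*np.sin(a)+v[1]*np.cos(a)])-v
    print(round(a,2),(r*10).round(3))
"
```

```text
t: 10.15
tcp_pos: [0.4503, -0.2595, 0.1186]
tool_rot: [-0.008, 1.0, -0.0, 0.0]
force: [0.4, -0.6, -0.7]
finger_gap: -0.002
tcp [ 0.4503 -0.2595  0.1186] gap -0.002 F [ 0.4 -0.6 -0.7] t 10.15
shift [0.002 0.025 0.016] turn [-0.0001  0.0001  0.0005]
0.11377719455145656
0.0 [0. 0.]
0.1 [0.05  0.102]
0.2 [0.11  0.199]
0.3 [0.18  0.289]
0.4 [0.258 0.371]
0.5 [0.344 0.446]
0.6 [0.437 0.511]
0.7 [0.536 0.567]
0.8 [0.64  0.613]
0.9 [0.748 0.648]
1.0 [0.859 0.672]
1.1 [0.972 0.685]
1.2 [1.086 0.687]
1.3 [1.199 0.677]
1.4 [1.311 0.656]
1.5 [1.42  0.624]
1.6 [1.525 0.581]
1.7 [1.626 0.528]
1.8 [1.721 0.465]
```

Shut completely, so the grip missed. I'll look.

```bash
python3 -c "
from h import *
s,_=take('side','s7');t,_=take('top','t7')
a=cv2.resize(s[190:290,260:350],None,fx=5,fy=5);b=cv2.resize(t[160:250,355:425],None,fx=5,fy=5)
cv2.imwrite('pics/s7c.png',np.hstack([a[:450],b[:450]]))"
```

```text
(no output)
```

View pics/s7c.png

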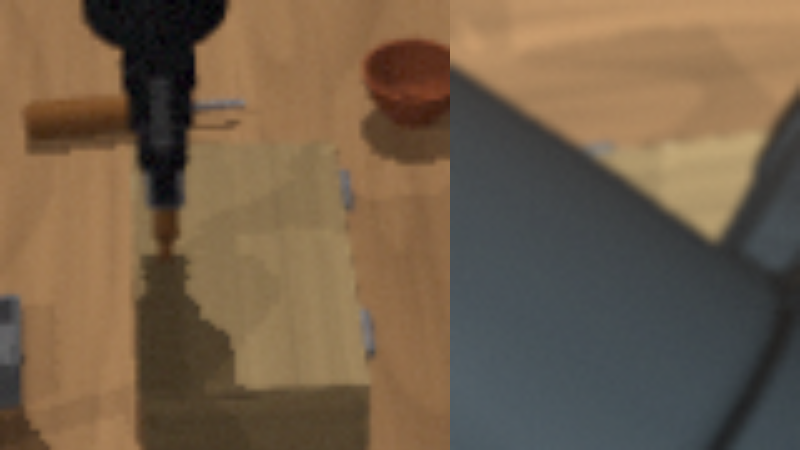

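```bash
python3 -c "
from h import *
c=camera_info('side');K=c['K'];q=R.from_quat(c['orientation'])
def pr(p):
    x=q.inv().apply(np.array(p)-c['origin']);u=K@x/x[2];return u[:2].round(1),x[2].round(3)
print(pr(sense()['tcp_pos']),pr(sense()['tcp_pos']+[0,0,.03]),pr([.45,-.257,.1355]))
d=np.load('pics/s7.npy');C=cloud('side',d)
for v in range(215,246,2): print(v,C[v,293].round(3),cv2.imread('pics/s7.png')[v,293])
d=np.load('pics/side0.npy');C=cloud('side',d)
for v in range(224,246,2): print(v,C[v,293].round(3))
"
```

```text
(array([292.4, 236.8]), np.float64(1.182)) (array([292. , 228.6]), np.float64(1.165)) (array([292.1, 231.6]), np.float64(1.174))
215 [ 0.456 -0.317  0.242] [39 39 42]
217 [ 0.455 -0.319  0.237] [45 43 42]
219 [ 0.455 -0.324  0.235] [32 31 36]
221 [ 0.455 -0.317  0.222] [25 21 23]
223 [ 0.454 -0.294  0.197] [17 12 17]
225 [ 0.454 -0.274  0.173] [ 8  9 13]
227 [ 0.453 -0.274  0.167] [18  8 14]
229 [ 0.453 -0.272  0.158] [20 18 21]
231 [ 0.453 -0.273  0.151] [38 39 47]
233 [ 0.452 -0.266  0.138] [19 46 74]
235 [ 0.452 -0.275  0.139] [25 47 74]
237 [ 0.452 -0.275  0.131] [19 37 60]
239 [ 0.452 -0.263  0.113] [27 47 75]
241 [ 0.451 -0.266  0.108] [23 41 68]
243 [ 0.451 -0.267  0.102] [36 54 65]
245 [ 0.451 -0.275  0.102] [37 52 66]
224 [ 0.452 -0.184  0.101]
226 [ 0.452 -0.193  0.101]
228 [ 0.453 -0.247  0.139]
230 [ 0.453 -0.255  0.14 ]
232 [ 0.453 -0.262  0.138]
234 [ 0.452 -0.27   0.138]
236 [ 0.452 -0.274  0.134]
238 [ 0.452 -0.276  0.129]
240 [ 0.451 -0.266  0.112]
242 [ 0.451 -0.262  0.102]
244 [ 0.451 -0.273  0.104]
```

```bash
python3 -c "
from h import *
for f,u,vs in [('s1',290,range(126,142)),('s6',291,range(198,216)),('s2',293,range(150,172)),('s7',293,range(222,236))]:
    d=np.load(f'pics/{f}.npy');im=cv2.imread(f'pics/{f}.png');C=cloud('side',d);print(f)
    for v in vs: print(v,C[v,u].round(3),im[v,u])
s,_=take('side','s8');cv2.imwrite('pics/s8c.png',cv2.resize(s[205:250,270:320],None,fx=12,fy=12,interpolation=2))
print(sense()['finger_gap'])
"
```

```text
s1
126 [0.453 0.178 0.24 ] [12  4 10]
127 [0.453 0.171 0.239] [23 20 23]
128 [0.453 0.191 0.225] [18 21 12]
129 [0.452 0.194 0.22 ] [16 12 10]
130 [0.452 0.19  0.218] [17  9 17]
131 [0.452 0.192 0.213] [2 4 1]
132 [0.452 0.19  0.21 ] [11 11 13]
133 [0.452 0.196 0.203] [13 11 10]
134 [0.452 0.193 0.201] [21 13 18]
135 [0.451 0.191 0.198] [37 37 40]
136 [0.451 0.197 0.19 ] [55 62 75]
137 [0.446 0.544 0.   ] [ 50  77 105]
138 [0.446 0.527 0.004] [ 66  99 135]
139 [0.446 0.522 0.002] [ 66 101 136]
140 [0.446 0.513 0.002] [ 68 102 136]
141 [ 0.446  0.508 -0.   ] [ 69 102 137]
s6
198 [ 0.453 -0.313  0.292] [10  8  0]
199 [ 0.453 -0.32   0.294] [21 10 10]
200 [ 0.453 -0.325  0.295] [22 22 23]
201 [ 0.453 -0.326  0.294] [29 23 25]
202 [ 0.453 -0.328  0.292] [20 20 17]
203 [ 0.453 -0.33   0.29 ] [18 16 18]
204 [ 0.452 -0.328  0.286] [16  4  9]
205 [ 0.452 -0.31   0.269] [15 21 18]
206 [ 0.452 -0.31   0.266] [15 11 13]
207 [ 0.452 -0.315  0.266] [19 19 20]
208 [ 0.451 -0.31   0.26 ] [13 11  6]
209 [ 0.451 -0.314  0.259] [13 12 14]
210 [ 0.451 -0.308  0.251] [18 20 14]
211 [ 0.451 -0.309  0.249
[... 802 characters left out ...]
 36]
168 [0.456 0.235 0.031] [29 29 31]
169 [0.456 0.23  0.03 ] [42 45 45]
170 [0.456 0.222 0.03 ] [66 68 70]
171 [0.456 0.212 0.032] [85 86 91]
s7
222 [ 0.455 -0.308  0.212] [20 23 17]
223 [ 0.454 -0.294  0.197] [17 12 17]
224 [ 0.454 -0.273  0.176] [21 18 17]
225 [ 0.454 -0.274  0.173] [ 8  9 13]
226 [ 0.454 -0.277  0.173] [20 18 22]
227 [ 0.453 -0.274  0.167] [18  8 14]
228 [ 0.453 -0.276  0.165] [14 16  9]
229 [ 0.453 -0.272  0.158] [20 18 21]
230 [ 0.453 -0.275  0.157] [25 26 25]
231 [ 0.453 -0.273  0.151] [38 39 47]
232 [ 0.453 -0.262  0.138] [24 45 64]
233 [ 0.452 -0.266  0.138] [19 46 74]
234 [ 0.452 -0.27   0.138] [21 45 75]
235 [ 0.452 -0.275  0.139] [25 47 74]
0.001278991486971199
```

View pics/s8c.png

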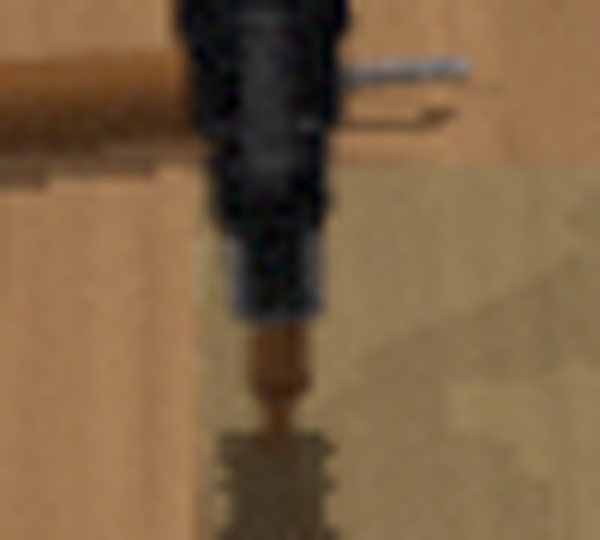

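The camera shows the shut fingertips at z ≈ 0.148, resting just above the knob, while the reported TCP is 0.119. With the fingers open, the tips in s1 and s6 are also about 27 mm higher than they should be. So the real tips sit about 27 mm behind the reported TCP. I'll allow for that, opening and descending in checked steps.

```bash
python3 -m inch '[[-1,[0,0,-0.1],[0,0,0]],[-1,[0,0,-0.1],[0,0,0]],[-1,[0,0.02,-0.1],[0,0,0]],[-1,[0,0.02,-0.1],[0,0,0]],[-1,[0,0.02,-0.1],[0,0,0]],[-1,[0,0.02,0],[0,0,0]],[-1,[0,0.02,0.1],[0,0,0]],[-1,[0,0.02,0.16],[0,0,0]],[-1,[0,0.02,0.16],[0,0,0]]]'
python3 -c "
from h import *
plan([.450,-.257,.09],90.8);s,_=take('side','s9');cv2.imwrite('pics/s9c.png',cv2.resize(s[195:270,260:340],None,fx=8,fy=8,interpolation=2))
"
```

```text
t: 11.2
tcp_pos: [0.4493, -0.2566, 0.1006]
tool_rot: [-0.009, 1.0, 0.001, -0.001]
force: [-0.8, 0.0, 0.4]
finger_gap: 1.001
tcp [ 0.4493 -0.2566  0.1006] gap 1.001 F [-0.8  0.   0.4] t 11.2
shift [-0.008 -0.004  0.106] turn [ 0.0004 -0.0004  0.0005]
```

View pics/s9c.png

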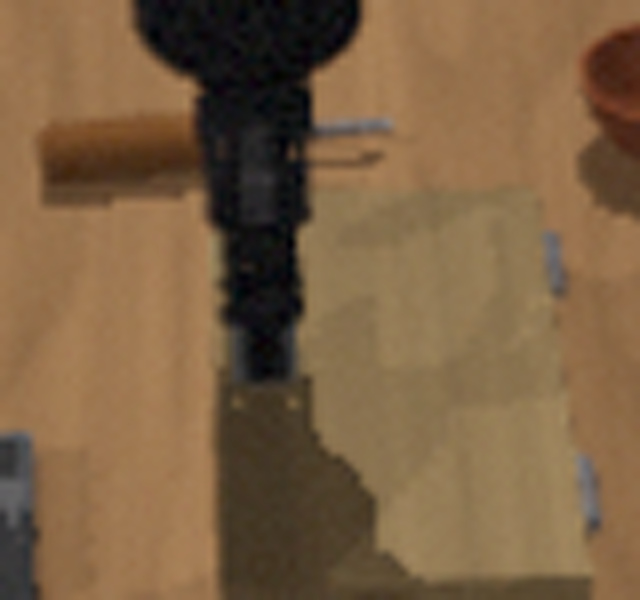

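The TCP reads 0.100, below the flap's surface, with no contact, so the offset is confirmed. I'll go 16 mm lower and close.

```bash
python3 -m inch '[[-1,[0,0,0.1],[0,0,0]],[-1,[0,0,0.16],[0,0,0]],[-1,[0,0,0.16],[0,0,0]],[1,[0,0,0.16],[0,0,0]],[1,[0,0,0.16],[0,0,0]],[1,[0,0,0.16],[0,0,0]],[1,[0,0,0.16],[0,0,0]],[1,[0,0,0.16],[0,0,0]],[1,[0,0,0.16],[0,0,0]],[1,[0,0,0.16],[0,0,0]]]' 30
python3 -c "
from h import *
plan([.450,-.257,.09],90.8);s,_=take('side','s10');cv2.imwrite('pics/s10c.png',cv2.resize(s[195:270,260:340],None,fx=8,fy=8,interpolation=2))
"
```

```text
t: 12.25
tcp_pos: [0.4503, -0.2579, 0.0865]
tool_rot: [-0.009, 1.0, -0.001, 0.0]
force: [-1.4, -3.0, 2.2]
finger_gap: 0.339
tcp [ 0.4503 -0.2579  0.0865] gap 0.339 F [-1.4 -3.   2.2] t 12.25
shift [ 0.003  0.01  -0.035] turn [-0.0002  0.0001  0.0005]
```

View pics/s10c.png

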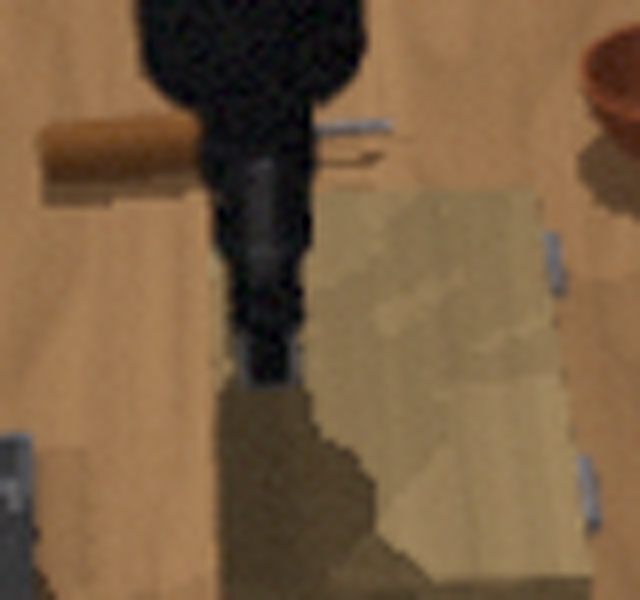

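Knob gripped (gap 0.34 × 85 ≈ 29 mm). I'll lift it along the arc.

```bash
python3 -m inch '[[1,[-0.05,0,-0.1],[0,0,0]],[1,[-0.11,0,-0.2],[0,0,0]],[1,[-0.18,0,-0.29],[0,0,0]],[1,[-0.26,0,-0.37],[0,0,0]],[1,[-0.34,0,-0.45],[0,0,0]],[1,[-0.44,0,-0.51],[0,0,0]],[1,[-0.54,0,-0.57],[0,0,0]],[1,[-0.64,0,-0.61],[0,0,0]],[1,[-0.75,0,-0.65],[0,0,0]],[1,[-0.86,0,-0.67],[0,0,0]],[1,[-0.97,0,-0.69],[0,0,0]],[1,[-0.97,0,-0.69],[0,0,0]]]'
python3 -c "
from h import *
plan([.450,-.257,.09],90.8);s,_=take('side','s11');cv2.imwrite('pics/s11c.png',cv2.resize(s[150:290,230:380],None,fx=5,fy=4,interpolation=2))
"
```

```text
t: 13.5
tcp_pos: [0.5476, -0.2565, 0.1554]
tool_rot: [-0.009, 1.0, -0.001, -0.0]
force: [-0.7, -4.4, 2.2]
finger_gap: 0.341
tcp [ 0.5476 -0.2565  0.1554] gap 0.341 F [-0.7 -4.4  2.2] t 13.5
shift [0.976 0.014 0.655] turn [-0.0003 -0.      0.0006]
```

View pics/s11c.png

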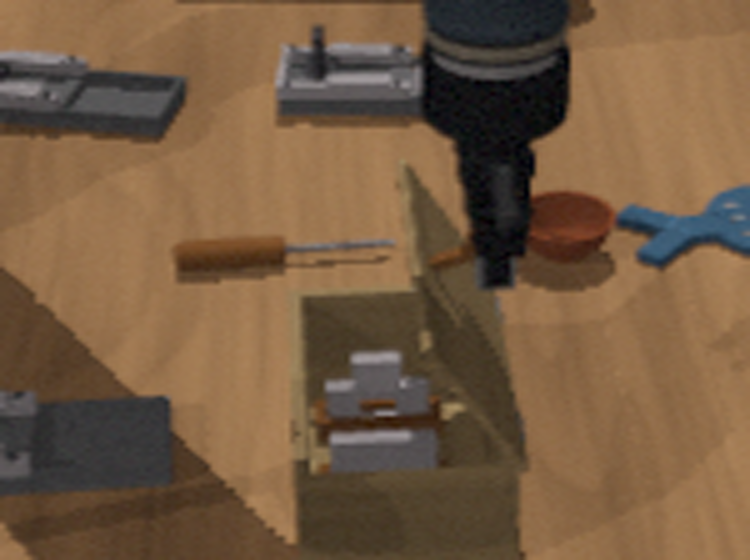

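The flap is following at about 1.2 rad. The box shows the tabbed plate in the far (+y) slot, crop (375,380), i.e. px (305,243), and the plain blank in the near slot at (307,262). I'll open the flap past upright, then release.

```bash
python3 -m inch '[[1,[-0.11,0,0],[0,0,0]],[1,[-0.23,0,0.01],[0,0,0]],[1,[-0.34,0,0.03],[0,0,0]],[1,[-0.45,0,0.06],[0,0,0]],[1,[-0.55,0,0.1],[0,0,0]],[1,[-0.62,0,0.13],[0,0,0]],[1,[-0.62,0,0.13],[0,0,0]],[-1,[-0.62,0,0.13],[0,0,0]],[-1,[-0.62,0,0.13],[0,0,0]],[-1,[-0.62,0,0.13],[0,0,0]],[-1,[-0.62,0,0.13],[0,0,0]],[-1,[-0.62,0,0.13],[0,0,0]],[-1,[-0.62,0,-0.2],[0,0,0]],[-1,[-0.62,0,-0.6],[0,0,0]],[-1,[-0.62,0,-1],[0,0,0]],[-1,[-0.62,0,-1],[0,0,0]]]'
python3 -c "
from h import *
plan([.484,-.224,.25],90.8);s,d=take('side','s12');cv2.imwrite('pics/s12c.png',cv2.resize(s[150:290,230:380],None,fx=5,fy=4,interpolation=2))
t,_=take('top','t12');cv2.imwrite('pics/t12c.png',cv2.resize(t[160:260,350:470],None,fx=6,fy=6,interpolation=2))
C=cloud('side',d)
for u,v in [(305,239),(300,239),(309,239),(305,243),(307,259),(307,264)]: print(u,v,C[v,u].round(3))
"
```

```text
t: 15.15
tcp_pos: [0.6128, -0.2566, 0.2626]
tool_rot: [-0.009, 1.0, -0.004, 0.006]
force: [0.5, -0.2, 0.8]
finger_gap: 0.997
tcp [ 0.6128 -0.2566  0.2626] gap 0.997 F [ 0.5 -0.2  0.8] t 15.15
shift [1.284 0.349 0.108] turn [-0.0012  0.0019  0.0005]
305 239 [ 0.486 -0.224  0.076]
300 239 [ 0.471 -0.224  0.077]
309 239 [ 0.497 -0.226  0.077]
305 243 [ 0.485 -0.23   0.066]
307 259 [ 0.488 -0.292  0.062]
307 264 [ 0.488 -0.296  0.046]
```

View pics/s12c.png

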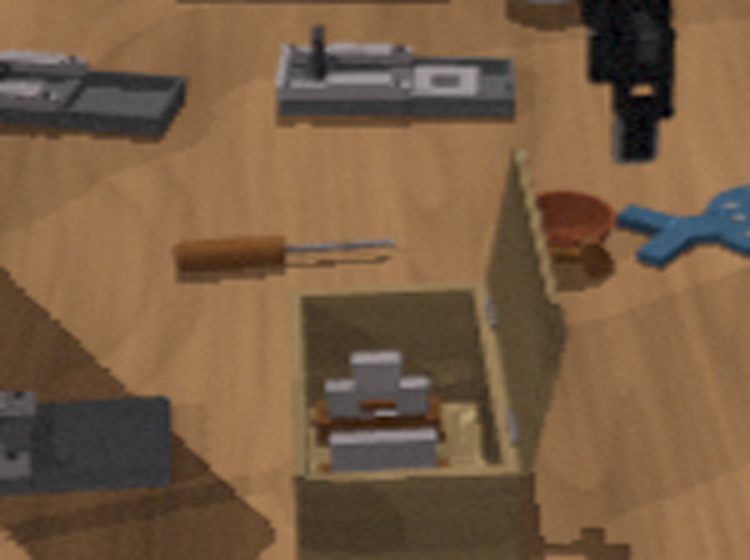

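View pics/t12c.png

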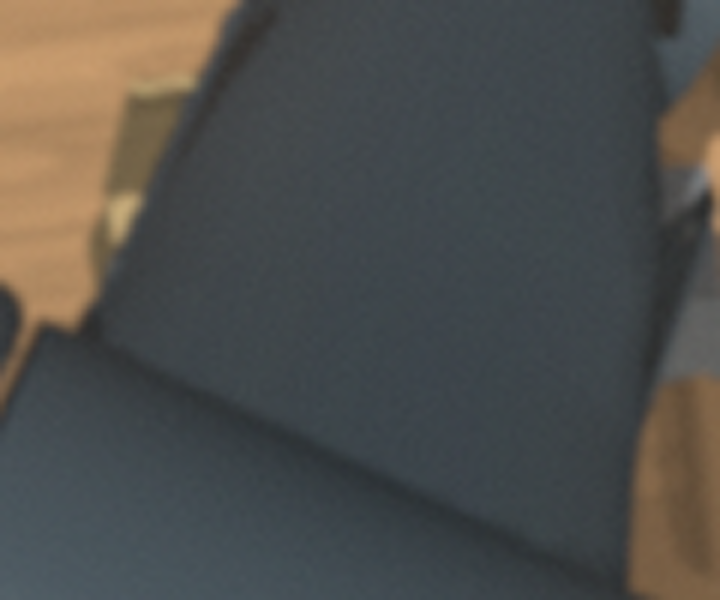

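The flap stands past upright. The spare die's tab top is at px (305,239), giving (0.485, -0.225, 0.077), which matches the expected 0.078 height and the slot at y +33. I'll go above it with half-open jaws.

```bash
python3 -m inch '[[-1,[0.3,0,0],[0,0,0]],[-1,[0.7,0.1,0],[0,0,0]],[0,[1,0.2,0],[0,0,0]],[0,[1,0.3,0],[0,0,0]],[0,[1,0.33,0],[0,0,0]],[0,[1,0.33,0],[0,0,0]]]'; python3 -c "
from h import *
plan([.4845,-.225,.17],90.8)"
```

```text
t: 15.85
tcp_pos: [0.5093, -0.2231, 0.2547]
tool_rot: [-0.009, 1.0, 0.0, 0.0]
force: [-0.2, 0.0, -0.5]
finger_gap: 0.499
tcp [ 0.5093 -0.2231  0.2547] gap 0.499 F [-0.2  0.  -0.5] t 15.85
shift [ 0.249 -0.015  0.847] turn [0.     0.     0.0006]
```

```bash
python3 -m inch '[[0,[0.25,-0.02,0.3],[0,0,0]],[0,[0.25,-0.02,0.7],[0,0,0]],[0,[0.25,-0.02,1],[0,0,0]],[0,[0.25,-0.02,1],[0,0,0]],[0,[0.25,-0.02,1],[0,0,0]]]'; python3 -c "
from h import *
plan([.4845,-.225,.016],90.8);s,d=take('side','s13');cv2.imwrite('pics/s13c.png',cv2.resize(s[170:290,250:370],None,fx=6,fy=5,interpolation=2))"
```

```text
t: 16.35
tcp_pos: [0.4847, -0.2263, 0.155]
tool_rot: [-0.009, 1.0, 0.0, -0.0]
force: [-0.5, 1.0, -0.0]
finger_gap: 0.496
tcp [ 0.4847 -0.2263  0.155 ] gap 0.496 F [-0.5  1.  -0. ] t 16.35
shift [1.00e-03 1.30e-02 1.39e+00] turn [ 0.     -0.      0.0005]
```

View pics/s13c.png

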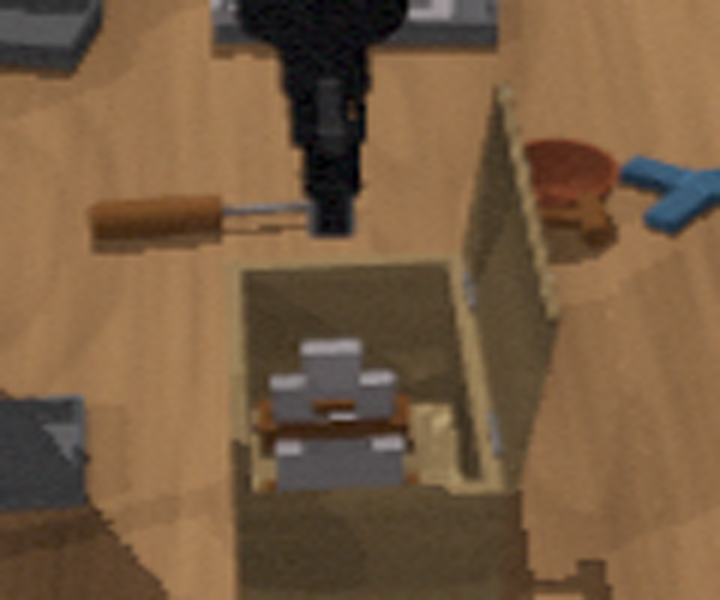

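The fingers at (305,212) line up with the tab at (305,239). Descending in two steps.

```bash
python3 -m inch '[[0,[0,0.01,0.3],[0,0,0]],[0,[0,0.01,0.6],[0,0,0]],[0,[0,0.01,0.9],[0,0,0]],[0,[0,0.01,1],[0,0,0]],[0,[0,0.01,1],[0,0,0]]]';python3 -m inch '[[0,[0,0,0.1],[0,0,0]],[0,[0,0,0.2],[0,0,0]],[0,[0,0,0.3],[0,0,0]],[0,[0,0,0.38],[0,0,0]],[0,[0,0,0.38],[0,0,0]]]'; python3 -c "
from h import *
plan([.4845,-.225,.016],90.8);s,d=take('side','s14');cv2.imwrite('pics/s14c.png',cv2.resize(s[170:290,250:370],None,fx=6,fy=5,interpolation=2))"
```

```text
t: 16.9
tcp_pos: [0.4842, -0.2251, 0.0553]
tool_rot: [-0.009, 1.0, -0.0, -0.0]
force: [0.7, 0.3, -1.0]
finger_gap: 0.502
t: 17.4
tcp_pos: [0.4829, -0.2243, 0.016]
tool_rot: [-0.009, 1.0, 0.001, -0.001]
force: [-0.9, -1.1, -0.4]
finger_gap: 0.502
tcp [ 0.4829 -0.2243  0.016 ] gap 0.502 F [-0.9 -1.1 -0.4] t 17.4
shift [-0.016 -0.008  0.   ] turn [ 0.0002 -0.0003  0.0005]
```

View pics/s14c.png

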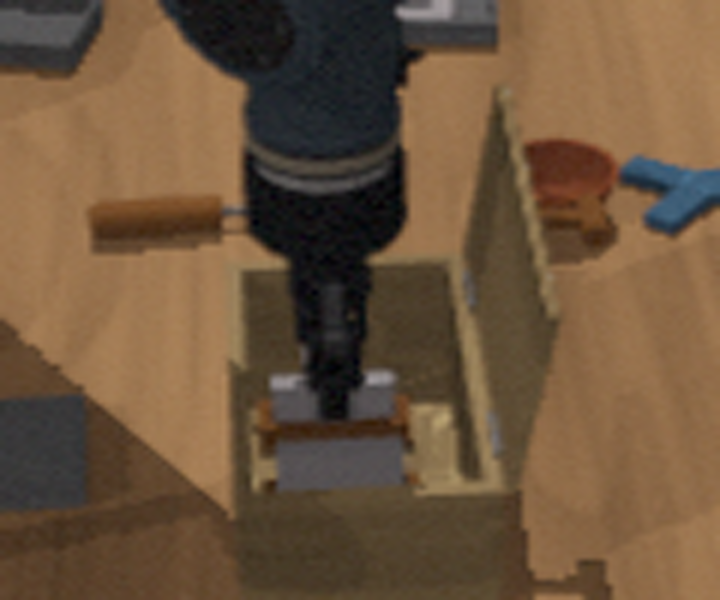

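```bash
python3 -m inch '[[1,[0,0,0],[0,0,0]],[1,[0,0,0],[0,0,0]],[1,[0,0,0],[0,0,0]],[1,[0,0,0],[0,0,0]],[1,[0,0,0],[0,0,0]],[1,[0,0,0],[0,0,0]],[1,[0,0,0],[0,0,0]]]' 50; python3 -m inch '[[1,[0,0,-0.05],[0,0,0]],[1,[0,0,-0.1],[0,0,0]],[1,[0,0,-0.2],[0,0,0]],[1,[0,0,-0.3],[0,0,0]],[1,[0,0,-0.4],[0,0,0]],[1,[0,0,-0.6],[0,0,0]],[1,[0,0,-0.8],[0,0,0]],[1,[0,0,-1],[0,0,0]],[1,[0,0,-1],[0,0,0]]]'; python3 -c "
from h import *
plan([.4845,-.225,.2],90.8);s,d=take('side','s15');cv2.imwrite('pics/s15c.png',cv2.resize(s[170:290,250:370],None,fx=6,fy=5,interpolation=2))"
```

```text
t: 18.15
tcp_pos: [0.484, -0.225, 0.0176]
tool_rot: [-0.009, 1.0, -0.0, 0.0]
force: [0.6, 0.1, 4.1]
finger_gap: 0.108
t: 19.05
tcp_pos: [0.4854, -0.226, 0.1203]
tool_rot: [-0.009, 1.0, -0.002, 0.003]
force: [0.3, -0.1, -0.8]
finger_gap: 0.107
tcp [ 0.4854 -0.226   0.1203] gap 0.107 F [ 0.3 -0.1 -0.8] t 19.05
shift [ 0.005  0.007 -0.797] turn [-0.0007  0.0009  0.0005]
```

View pics/s15c.png

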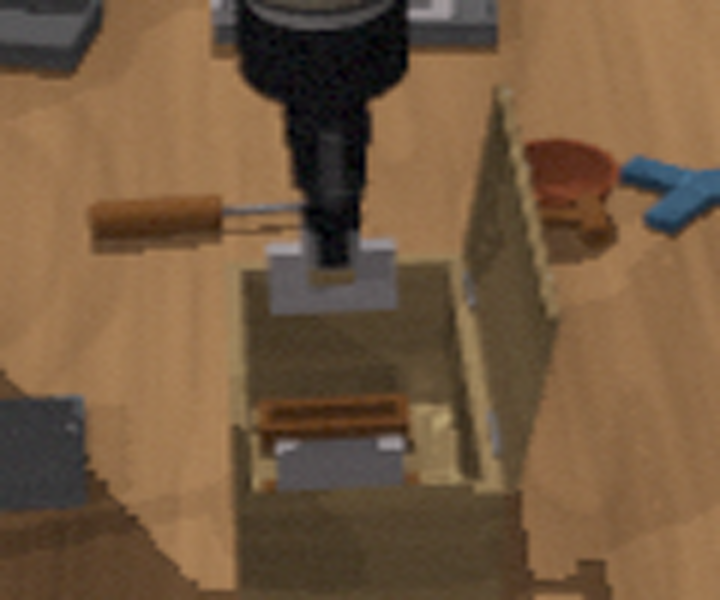

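The die is held in the fingers (gap 0.107 × 85 ≈ 9 mm) and clear of the slot. The blank is still in place. I'll raise it and carry it across.

```bash
python3 -m inch '[[1,[0,0,-0.2],[0,0,0]],[1,[0,0,-0.5],[0,0,0]],[1,[0,0,-0.8],[0,0,0]],[1,[0,0,-0.8],[0,0,0]],[1,[0,0,-0.8],[0,0,0]]]'; for i in 1 2 3 4; do python3 -m inch '[[1,[-0.01,0.2,0],[0,0,0]],[1,[-0.02,0.5,0],[0,0,0]],[1,[-0.03,0.8,0],[0,0,0]],[1,[-0.03,1,0],[0,0,0]],[1,[-0.03,1,0],[0,0,0]]]' | grep -E 'tcp|gap'; done; python3 -c "
from h import *
plan([.496,.243,.162],85.8)"
```

```text
t: 19.6
tcp_pos: [0.4832, -0.2245, 0.1966]
tool_rot: [-0.009, 1.0, 0.0, -0.0]
force: [-0.2, 0.2, -0.0]
finger_gap: 0.11
tcp_pos: [0.4825, -0.1214, 0.1949]
finger_gap: 0.106
tcp_pos: [0.4848, -0.023, 0.1957]
finger_gap: 0.117
tcp_pos: [0.4871, 0.076, 0.1962]
finger_gap: 0.11
tcp_pos: [0.4892, 0.1755, 0.1965]
finger_gap: 0.106
tcp [0.4892 0.1755 0.1965] gap 0.106 F [-0.1 -0.  -0.4] t 21.6
shift [-0.081  0.673  0.345] turn [-0.0001 -0.0001  0.0147]
```

```bash
python3 -m inch '[[1,[-0.02,0.2,0],[0,0,0.004]],[1,[-0.05,0.4,0.1],[0,0,0.008]],[1,[-0.08,0.6,0.2],[0,0,0.012]],[1,[-0.08,0.67,0.3],[0,0,0.015]],[1,[-0.08,0.67,0.34],[0,0,0.015]],[1,[-0.08,0.67,0.34],[0,0,0.015]],[1,[-0.08,0.67,0.34],[0,0,0.015]],[1,[-0.08,0.67,0.34],[0,0,0.015]]]'; python3 -c "
from h import *
plan([.496,.243,.162],85.8);s,d=take('side','s16');cv2.imwrite('pics/s16c.png',cv2.resize(s[80:280,240:400],None,fx=4,fy=3,interpolation=2))
C=cloud('side',d);im=s
m=(C[...,0]>.44)&(C[...,0]<.55)&(C[...,1]>.18)&(C[...,1]<.27)&(C[...,2]>.12)&(C[...,2]<.24)&(s.min(-1)>80)
P=C[m];vv,uu=np.nonzero(m);print(len(P),P.min(0).round(3),P.max(0).round(3),P.mean(0).round(3),uu.min(),uu.max(),vv.min(),vv.max())
take('top','t16')"
```

```text
t: 22.4
tcp_pos: [0.4962, 0.2416, 0.1637]
tool_rot: [0.039, 0.999, -0.0, 0.0]
force: [-0.8, -0.0, 0.0]
finger_gap: 0.109
tcp [0.4962 0.2416 0.1637] gap 0.109 F [-0.8 -0.   0. ] t 22.4
shift [0.003 0.014 0.017] turn [-0.      0.0001 -0.0008]
97 [0.47  0.208 0.157] [0.525 0.247 0.239] [0.495 0.236 0.177] 295 310 122 138
```

View pics/s16c.png

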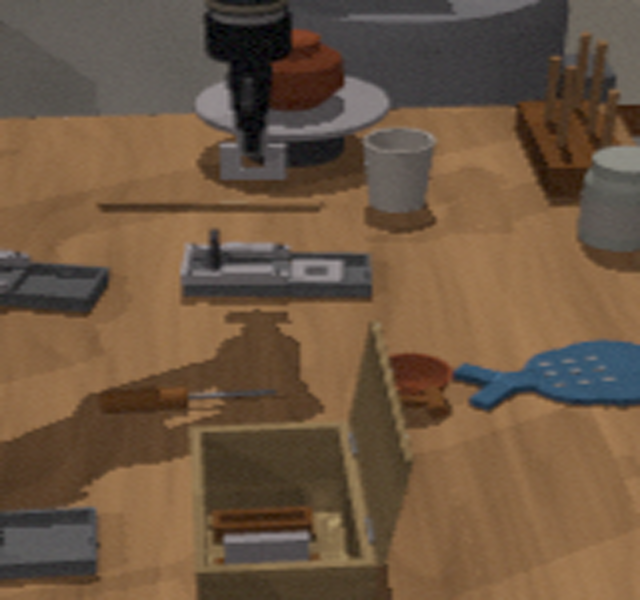

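View pics/t16.png

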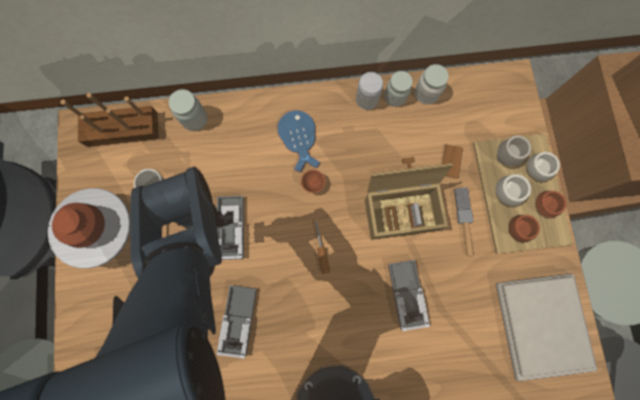

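The die hangs upright at px (303,133), with its underside about 0.155 m up and its centre near (0.495, 0.24) over the seat at (0.496, 0.243). Bystanders and blank look untouched. One last check of the slide and the worn die.

```bash
python3 -c "
from h import *
o=np.array([.511,.242]);yaw=np.radians(-4.2);M=np.array([[np.cos(yaw),-np.sin(yaw)],[np.sin(yaw),np.cos(yaw)]])
for f in('side0','s16'):
    C=cloud('side',np.load(f'pics/{f}.npy')).reshape(-1,3);L=(C[:,:2]-o)@M
    k=(abs(L[:,1])<.02)&(L[:,0]>-.09)&(L[:,0]<.02)&(C[:,2]>.05)&(C[:,2]<.085)
    print(f,'tab x',L[k,0].mean().round(4),k.sum())
L16=L
im=cv2.imread('pics/s16.png').reshape(-1,3)
k=(abs(L[:,1])<.03)&(L[:,0]>.018)&(L[:,0]<.09)&(C[:,2]>.0125)&(C[:,2]<.03)&(im.min(1)>100)
print('die',k.sum(),L[k].mean(0).round(3),L[k].min(0).round(3),L[k].max(0).round(3),np.median(C[k,2]).round(4))
s=sense();print(s['finger_gap'],abs(s['qd']).max())
"
python3 -m inch '[[1,[0,0,0],[0,0,0]],[1,[0,0,0],[0,0,0]],[1,[0,0,0],[0,0,0]]]'
python3 -c "
from station import sign_off;print(sign_off())"
```

```text
side0 tab x -0.0534 23
s16 tab x -0.0534 23
die 67 [ 0.043 -0.003] [ 0.019 -0.029] [0.066 0.026] 0.0175
0.11214395797330497 0.005855781340624366
t: 22.8
tcp_pos: [0.4957, 0.2426, 0.1634]
tool_rot: [0.038, 0.999, 0.0, 0.0]
force: [-0.2, -0.1, -0.2]
finger_gap: 0.111
the job is handed in; nothing more can be done
None
```

I changed over the die and handed the job in at about t = 22.8 s. I pressed the slide of the farthest holder home and guided it back before letting go. Then I opened the flap past upright, drew the spare die from the +y slot by its tab, and held it over the emptied seat.

**Last checks**
- **Worn die:** it lies flat in the catch tray at holder x ≈ 0.043 m, y ≈ -0.003 m, with its top about 17.5 mm up.
- **Slide:** its tab measures at the same spot as at the start (-0.0534 m in both pictures).
- **Spare die:** it hangs upright in the fingers (opening reading 0.11, about 9 mm), with its underside about 0.155 m up and its centre within about 3 mm of the seat.
- **Blank and bystanders:** by eye in the last pictures, the blank is still in its slot and the bystanders look unmoved; I did not measure either.

**What failed or disagreed:**
- **Knob grip:** the first try closed on nothing. The real fingertips sit about 27 mm behind the reported TCP, so I corrected for that and the second try held.
- **Tab grip:** for the same reason, my earlier grip on the slide's tab probably held only its top few millimetres, but it did not slip.

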